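# Put the heel-pin magazine away

### The job

The nailer's heel-pin magazine is clipped on its bench rail. Slide it a little along the rail towards the tall end block, feeling for the hidden release gap where only the two sprung rollers hold it, and there pull it up off the rail against the rollers without wrenching it. Set it gently on its underside in the open drawer of the pin cabinet, let go, and push the drawer fully home until it clicks shut; leave the hammer, the tin and the wooden last where they are.

Things in the scene. Friction and masses are not known exactly. Their poses are not given: they have to be found in the camera images.
- magazine: Loose grey heel-pin magazine, about 0.28 kg, an inverted channel. Origin: centre line of its underside, above its two inner lugs; x to its toe, z up. Block x -44 to 60, 35 mm wide, z 12 to 34; below it two side skirts z 0 to 12, inside 28 mm apart, that straddle the rail; steel ledges on both sides (42.5 mm over all), top at z 12. Starts aligned with the rail, its origin 22 mm above the bench.
- magazine_fin (a point): middle of the top of the magazine's black grip fin (pinch it across y): 36 mm long in x, 14 mm thick in y, 20 mm tall, standing on the block; 8 mm ahead (+x) and 54 mm above the magazine's origin, axes as the magazine's
- rail: Rail fixed to the bench. Origin: underside of its steel plate (270 x 100 x 10 mm), x along the bar to the tall end block (face at x 93.5 mm, 80 mm high); low block at x -46.5 mm, 46 mm high. Bar 14 mm wide, top (seat) 34 mm up. The magazine starts with its origin at x = 0 and can slide 32 mm to +x. Roller posts at x 7 to 37, y 38 to 48 mm on both sides, 50 mm high.
- cabinet: Wooden pin cabinet, fixed, 230 x 220 mm, 115 mm high, one drawer. Origin: centre of its underside; the drawer opens to its -x.
- drawer_in (a point): centre of the drawer's inner floor, moves with it, axes as the cabinet's, 44 mm above the bench. Inside 185 (x) by 178 mm (y), walls 6 mm thick, 50 mm high inside; front panel 15 mm thick, top 104 mm above the bench. The rear is under the cabinet's top: open by q, the floor is free from above for x = -92 mm to about q - 98 mm
- cabinet_drawer0_handle (a point): middle of the drawer's bar handle (110 mm long in y), 35 mm in front of the drawer front, 77 mm above the bench; the cabinet's top is 115 mm high
- cabinet_drawer0 (a joint): opening of the drawer, m: 0 shut, up to 0.157. A sprung detent resists from about 0.013 (needs roughly 10 N), is passed at 0.005 and then holds the drawer shut at 0
- hammer: cobbler's hammer lying on the bench, 260 mm long, leave it
- tin: round steel polish tin, 72 mm across, 45 mm high, leave it
- last: wooden shoe last, 245 mm long, leave it
- gap_range (a point): middle of where the release gap may lie, on the bar's top, axes as the rail's. Keepers under the skirts hold the magazine's lugs down rigidly, except with its origin within 4 mm of the gap; the gap's middle, not visible, lies 9 to 25 mm from the start towards the tall block. At the gap only the sprung rollers resist: about 8 to 14 N over 10 mm of lift; elsewhere it does not rise 3 mm.
Things that resemble listed ones, but are neither listed nor needed, are in the scene too. There is more than one size of the magazine; the job needs the middle-sized.

How it is judged (in metres and radians):
On the way, in this order (a step that is already met when the one before it is completed fails the run):
1. the magazine is lifted clear off the rail (z of magazine in the frame of rail above 0.05 m and contact force between magazine and rail below 0.2 N), for 0.1 s.
2. the magazine stands released in the still open drawer (z of magazine in the frame of drawer_in between -0.004 and 0.006 m and angle between magazine's own z axis and vertical below 0.15 rad and x of magazine in the frame of drawer_in between -0.09 and 0.09 m and y of magazine in the frame of drawer_in between -0.085 and 0.085 m and contact force between the fingers and magazine below 0.2 N and value of joint cabinet_drawer0 above 0.03 m), for 0.2 s.
At the end, for the whole second after the job is handed in: The drawer is shut within 3 mm (past its detent) and the magazine is at rest inside it, standing on its underside within 0.15 rad of upright (value of joint cabinet_drawer0 below 0.003 m and z of magazine in the frame of drawer_in between -0.004 and 0.006 m and angle between magazine's own z axis and vertical below 0.15 rad and x of magazine in the frame of drawer_in between -0.09 and 0.09 m and y of magazine in the frame of drawer_in between -0.085 and 0.085 m and linear speed of magazine below 0.02 m/s); the robot touches nothing.
It fails at once if the hammer, the tin or the last is shifted by more than 30 mm (distance of any of hammer, tin, last from where it was at the start of the episode above 0.03 m).
It fails at once if the magazine is dropped or slammed into the drawer or on the cabinet (contact above 60 N) (contact force between magazine and cabinet above 60 N).
It fails at once if the magazine is wrenched on its rail (contact above 90 N) (contact force between magazine and rail above 90 N).
It also fails if it takes over 64 s, if anything falls off the work surface, if the arm or the gripper's body presses on something with over 40 N, if the wrist force passes 120 N, or if a joint passes its speed limit or range.

### The arm

A 6-joint arm with a two-finger parallel gripper is mounted at the origin on the work surface. World frame = base frame: x ahead of the robot, y to its left, z up, the work surface at z = 0. Lengths are in m, angles in degrees, forces in N, time in s.
With the tool pointing down it reaches from about 0.35 to 0.875 m from the base axis. Payload 4.2 kg.
Tool frame: the origin (TCP) lies midway between the tips of the shut fingers; the grasp point (between the pads) lies 19 mm behind it; z points along the fingers, y is the line along which they close (so a half turn about z gives the same grasp; the last joint's range is limited). The gripper opens to 87 mm and grips with 3 to 60 N. Pads are 19 mm wide; open, the fingers measure 117 mm over their backs; the gripper's body (75 mm by 190 mm) begins 51 mm behind the grasp point.
Start: joints at [88.098, 22.042, 0.453, 0, -68.411, -14.817], TCP at [0.18, 0.599, 0.223] pointing down, gripper open.
Joint ranges: [-179.83, 179.83], [-69.29, 118.12], [-61.27, 80.66], [-181.25, 117.63], [-171.15, -9.14], [-177.46, 177.46]. Speed limits (degrees/s): [159.86, 159.86, 180, 180, 180, 180].

### API

Orientations are given as a 3x3 rotation matrix whose columns are the frame's x, y, z axes.
In Python, from station import * gives the robot as it stands.
- The arm moves only by the tool move_arm, never from a script. Its argument "targets" is text: rows parted by semicolons, each of 4 numbers parted by spaces: the shift along the world's x, y, z in units of 25 mm (1.0 is 25 mm), then the turn about the world's z in units of 5 degrees (1.0 is 5 degrees). In form: tx ty tz spin; .... A call has 1 to 10 rows; each row shifts and turns the commanded pose from where the row before left it; what a row does not reach is not made up. A row lasts 1/12 s, in which the tool goes at most 41.7 mm and 7.16 degrees, less where a joint would pass 70% of its speed; a pose out of reach is approached as far as the arm can. A call is refused whole if a number of a shift passes 1 or a number of a turn 1, either way. A call with a gripper value outside its range is refused whole. "gripper" is the finger opening in mm, from 0 to 87, set as the call begins (left out, the last holds). The fingers move at their own pace and stop on an object; the grip force is fixed at half the most. Time passes only in rows, so rows that do not move let the fingers close. It gives the time, the measured TCP pose, the force, the opening and the grip force at its end, in the units of the state.
- sense(): the state, without advancing time (a new reading comes with each control period).
- capture(name): name is "side" or "top" or "wrist"; returns a dict with "image" (420x560x3 uint8, blue, green, red), "fx", "fy", "cx", "cy" (pixels), "world_from_camera" (4x4, takes a point from camera to world coordinates); the wrist camera has in their place "hand_eye" (4x4, takes a point from camera to tool coordinates, whose origin is the TCP and whose axes are the flange's). Camera axes: x right, y up, looking along -z (the intrinsics and any distortion apply to the point x, -y, -z); pixel columns grow to the right and rows downward; lengths in m; the calibration is good to about 2 mm. A picture is of the moment at which its call begins: read the wrist's pose just before it. There is no depth.
- finish_job(): hands the job in; it is judged then, once.
The state is a dict: "time_s": time; "joints": joint angles; "joint_velocities": joint speeds; "effort": joint torques, N m; "tcp_pos": TCP position; "ee_rot": TCP orientation; "wrist_force": force on the tool from outside, world axes, zero at the start; "moment": the same for the moment, N m; "gripper_width": opening from 0.0 (shut) to 1.0 (fully open); "gripper_force": force on a finger pad.
Only numpy, scipy, OpenCV 4.12 (cv2) and the standard library are available. Lean on these libraries where they do the work, as an engineer would, in place of code of your own. Each camera call takes 0.05 s, during which the arm holds its last target. There are 200 camera calls.

## Working session

There is one attempt and no reset: what is moved stays moved. The work goes in short steps, Python scripts to look and compute and a tool call to move; the robot and the scene stay as the last step left them, time stands still between calls to the robot, and variables do not carry over. Pictures are saved under pics/ and viewed, at most 10 in all, crops included, and the job is handed in when it is done.

Besides the shell and the picture viewer there is one more tool, called after "Request:" by a JSON object that holds its "method" and its "body", one argument or row to a line. move_arm: Moves the arm, as the interface text tells. Its arguments: {"type":"object","properties":{"targets":{"type":"string"},"gripper":{"type":"number"}},"required":["targets"]}

```bash
mkdir -p pics
python3 - <<'E'
from station import *
import cv2,pickle
s=sense();print(s)
d={}
for n in("side","top","wrist"):
    c=capture(n);d[n]=c;cv2.imwrite(f"pics/{n}0.png",c["image"]);print(n,{k:v for k,v in c.items() if k!="image"})
pickle.dump((s,d),open("c0.pkl","wb"))
E
```

```text
{'time_s': 0.0, 'joints': array([ 8.80992932e+01,  2.20913724e+01,  3.78309497e-01, -2.96992771e-02,
       -6.84112170e+01, -1.48182447e+01]), 'joint_velocities': array([ 0.02064029,  0.02703697,  0.00080423, -0.06076418,  0.07663321,
       -0.06518443]), 'effort': array([ 1.36127313e-03, -3.90663528e+01,  1.87402600e+01,  4.21996862e+00,
        1.09625916e-02, -1.92436901e-04]), 'tcp_pos': array([0.17958525, 0.59800007, 0.22144129]), 'ee_rot': array([[ 9.57672383e-01, -2.87859862e-01, -5.53663819e-04],
       [-2.87860380e-01, -9.57669970e-01, -2.15186712e-03],
       [ 8.92089582e-05,  2.22016159e-03, -9.99997531e-01]]), 'wrist_force': array([ 0.38874452, -0.35619725,  0.97429496]), 'moment': array([-0.03166518,  0.00625594,  0.00193709]), 'gripper_force': 0.0, 'gripper_width': 1.00230552170705}
side {'fx': 410.2588341152698, 'fy': 410.2588341152698, 'cx': 280.21846413074286, 'cy': 208.01768398543638, 'world_from_camera': array([[ 0.98264496,  0.15319935, -0.1045889 ,  0.41540423],
       [-0.18471417,  0.75641153, -0.62747292, -0.84080061],
       [-0.01701619,  0.63590216,  0.
[... 225 characters left out ...]
 0.01373908,  0.99227308, -0.12331005,  0.39708106],
       [-0.99968494,  0.01622197,  0.01915388, -0.02070211],
       [ 0.02100621,  0.12300804,  0.99218333,  1.38676263],
       [ 0.        ,  0.        ,  0.        ,  1.        ]])}
wrist {'fx': 350.3977765369882, 'fy': 350.3977765369882, 'cx': 277.86410262445406, 'cy': 207.47658993015247, 'hand_eye': array([[-1.07727712e-03,  9.53510139e-01,  3.01359011e-01,
         8.42981505e-02],
       [ 9.99999237e-01,  8.44916434e-04,  9.01383067e-04,
         5.71291783e-05],
       [ 6.04854713e-04,  3.01359752e-01, -9.53510322e-01,
        -1.62600997e-01],
       [ 0.00000000e+00,  0.00000000e+00,  0.00000000e+00,
         1.00000000e+00]])}
```

View pics/top0.png

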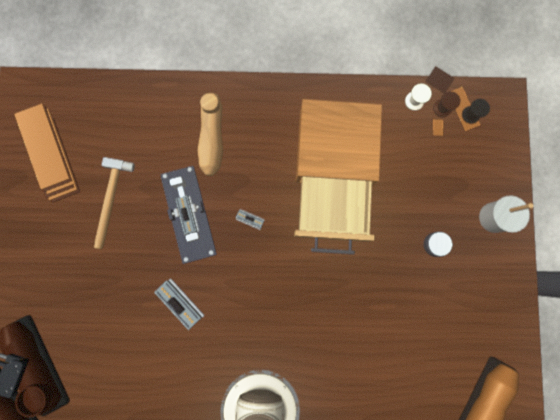

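View pics/side0.png

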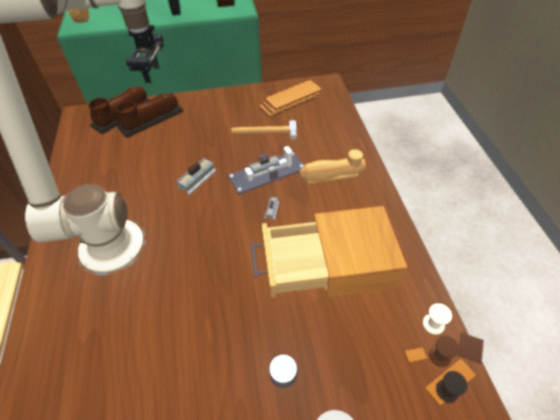

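The top view shows the rail plate at about (188,215), the cabinet at (340,140) with its drawer open downwards (−x) and its handle at (333,247). The decoy magazines are at (250,218) and (178,303). I'll zoom in next.

Run:
```python
import cv2,pickle,numpy as np
s,d=pickle.load(open("c0.pkl","rb"))
a=d["top"]["image"][160:270,150:225];b=d["side"]["image"][140:195,222:312]
a=cv2.resize(a,None,fx=5,fy=5,interpolation=cv2.INTER_CUBIC);b=cv2.resize(b,None,fx=4.5,fy=4.5,interpolation=cv2.INTER_CUBIC)
o=np.zeros((550,790,3),np.uint8);o[:,:375]=a;o[:b.shape[0],380:380+b.shape[1]]=b[:,:410]
cv2.imwrite("pics/crop1.png",o)
c=d["top"]["image"][90:260,285:390]
cv2.imwrite("pics/crop2.png",cv2.resize(c,None,fx=3.5,fy=3.5,interpolation=cv2.INTER_CUBIC))
```

```text
(no output)
```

View pics/crop1.png

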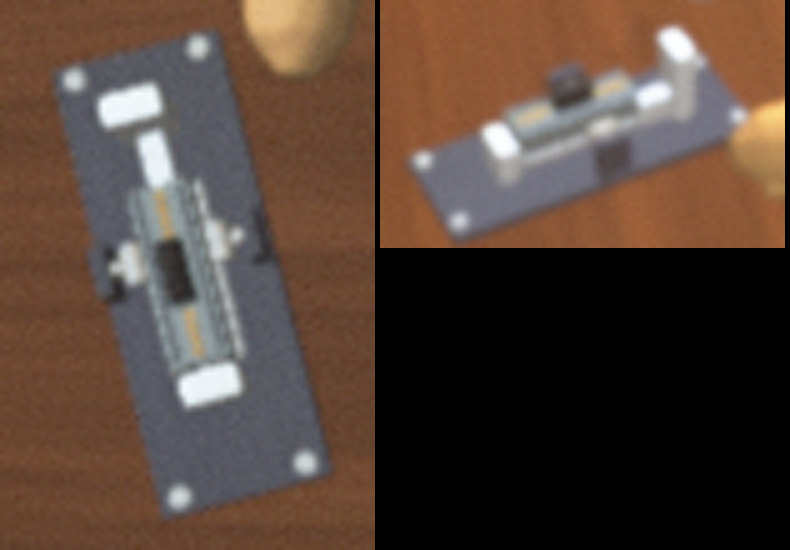

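View pics/crop2.png

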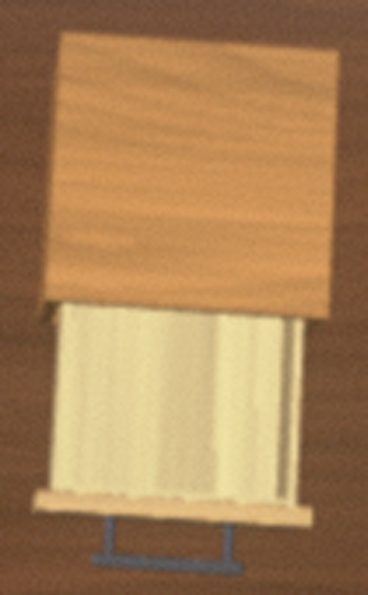

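The crops show the tall block at the image-top (+x) end of the rail, the fin top at crop (176,270), and the cabinet top, drawer front and handle clearly. Next I'll convert these to positions.

```bash
cat > h.py <<'E'
import numpy as np,pickle
def cast(c,uv,z,T=None):
    T=c["world_from_camera"] if T is None else T
    d=T[:3,:3]@np.array([(uv[0]-c["cx"])/c["fx"],-(uv[1]-c["cy"])/c["fy"],-1]);o=T[:3,3]
    return o+d*(z-o[2])/d[2]
E
python3 - <<'E'
from h import *
s,d=pickle.load(open("c0.pkl","rb"));t=d["top"];S=d["side"]
A=lambda p:(p[0]/5+150-.4,p[1]/5+160-.4)
B=lambda p:(p[0]/3.5+285-.36,p[1]/3.5+90-.36)
C=lambda p:((p[0]-380)/4.5+222-.4,p[1]/4.5+140-.4)
def show(n,f,c,ps,z):
    P=np.array([cast(c,f(p),z) for p in ps]);print(n,P[:,:2].round(4).tolist(),"mean",P.mean(0).round(4));return P
P=show("plate",A,t,[(52,75),(215,32),(330,472),(165,517)],.01)
R=show("rivet",A,t,[(74,80),(198,47),(305,463),(180,497)],.012)
for Q in(P,R):
    v=Q[0]+Q[1]-Q[2]-Q[3];print("yaw",np.degrees(np.arctan2(v[1],v[0])),np.linalg.norm(v)/2)
show("fin",A,t,[(176,270)],.076)
show("finside",C,S,[(571,75)],.076)
show("rivside",C,S,[(423,160),(460,220),(738,116)],.012)
Q=show("cabtop",B,t,[(62,32),(340,52),(328,318),(45,300)],.115)
v=Q[0]+Q[1]-Q[2]-Q[3];print("yaw",np.degrees(np.arctan2(v[1],v[0])))
show("handle",B,t,[(92,558),(242,570)],.082)
show("front",B,t,[(35,494),(312,512)],.104)
show("frontout",B,t,[(35,510),(312,526)],.104)
E
```

```text
plate [[0.6555, 0.303], [0.6828, 0.2092], [0.4273, 0.1342], [0.4004, 0.2274]] mean [0.5415 0.2185 0.01  ]
rivet [[0.6524, 0.2896], [0.6732, 0.2184], [0.4322, 0.1484], [0.4118, 0.219]] mean [0.5424 0.2189 0.012 ]
yaw 16.423778519657763 0.2661517549306283
yaw 16.277611576227883 0.2508750545115508
fin [[0.5353, 0.2147]] mean [0.5353 0.2147 0.076 ]
finside [[0.54, 0.2274]] mean [0.54   0.2274 0.076 ]
rivside [[0.4144, 0.221], [0.4358, 0.1497], [0.675, 0.2189]] mean [0.5084 0.1965 0.012 ]
cabtop [[0.8558, -0.1041], [0.8441, -0.3248], [0.63, -0.3127], [0.6403, -0.0926]] mean [ 0.7425 -0.2086  0.115 ]
yaw -3.141405941272819
handle [[0.4428, -0.1331], [0.4352, -0.2504]] mean [ 0.439  -0.1917  0.082 ]
front [[0.4905, -0.0869], [0.4799, -0.301]] mean [ 0.4852 -0.194   0.104 ]
frontout [[0.4782, -0.0871], [0.4691, -0.3009]] mean [ 0.4736 -0.194   0.104 ]
```

Request:
{"method": "move_arm", "body": {
  "targets": "0.9 -0.95 0 0.4;0.9 -0.95 0 0.4;0.9 -0.95 0 0.4;0.9 -0.95 0 0.4;0.9 -0.95 0 0.4;0.9 -0.95 0 0.4;0.9 -0.95 0 0.4;0.9 -0.95 0 0.4",
  "gripper": 50
}}

```text
time_s: 0.82
tcp_pos: [0.3605, 0.4071, 0.2224]
ee_rot: [[1.0, -0.011, -0.0], [-0.011, -1.0, -0.0], [-0.0, 0.0, -1.0]]
wrist_force: [0.2, -0.3, -0.0]
gripper_width: 0.589
gripper_force: 0.0
```

Request:
{"method": "move_arm", "body": {
  "targets": "0.9 -0.95 0 0.5;0.9 -0.95 0 0.5;0.9 -0.95 0 0.4;0.9 -0.95 0 0.4;0.9 -0.95 0 0.4;0.9 -0.95 0 0.4;0.9 -0.95 0 0.4;0.7 -0.95 0 0.4;0 0 0 0;0 0 0 0"
}}

```text
time_s: 1.65
tcp_pos: [0.5352, 0.2172, 0.2219]
ee_rot: [[0.961, 0.277, -0.001], [0.277, -0.961, -0.0], [-0.001, 0.0, -1.0]]
wrist_force: [-0.1, 0.3, -0.7]
gripper_width: 0.575
gripper_force: 0.0
```

Run:
```python
from station import *
import cv2,pickle
s=sense();c=capture("wrist");pickle.dump((s,c),open("w1.pkl","wb"));print(s["tcp_pos"],s["ee_rot"],s["wrist_force"],s["time_s"])
cv2.imwrite("pics/w1.png",c["image"])
```

```text
[0.53518458 0.21721866 0.22190496] [[ 9.60838181e-01  2.77107953e-01 -1.08271819e-03]
 [ 2.77107568e-01 -9.60838775e-01 -4.93708011e-04]
 [-1.17712803e-03  1.74344104e-04 -9.99999292e-01]] [-0.06585886  0.2570871  -0.66398931] 1.65
```

View pics/w1.png

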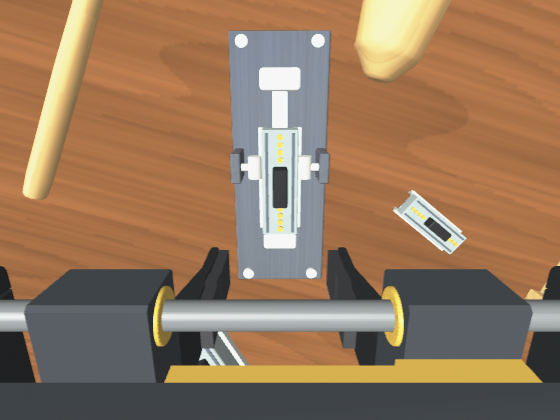

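The wrist view shows the rail aligned with the image and the fin at about (280,187), with the tall block above it at (280,78). I'll measure the fin blob and the rail rivets.

Run:
```python
from h import *
import cv2
s,c=pickle.load(open("w1.pkl","rb"))
W=np.eye(4);W[:3,:3]=s["ee_rot"];W[:3,3]=s["tcp_pos"];T=W@c["hand_eye"]
u=np.array([.9595,.2815,0]);n=np.array([-.2815,.9595,0])
g=c["image"].max(2)
m=np.zeros_like(g);m[150:220,265:296]=(g[150:220,265:296]<60);x,y,w,h=cv2.boundingRect(m);print(x,y,w,h,m[:, :].sum(1)[150:220])
o=None
for uv in[(x+w/2-.5,y+h-.5),(x+w/2-.5,y-.5),(x-.5,y+h-4),(x+w-.5,y+h-4)]:
    p=cast(c,uv,.076,T);print(p,p@u,p@n)
q=T[:3,3];print("cam",q@u)
for uv in[(241,41),(318,41),(248,273),(311,273)]:
    p=cast(c,uv,.012,T);print(p,p@u,p@n)
R=np.array([cast(c,uv,.012,T) for uv in[(241,41),(318,41),(248,273),(311,273)]]);v=R[0]+R[1]-R[2]-R[3];print(np.degrees(np.arctan2(v[1],v[0])))
tc=s["tcp_pos"];print("tcp",tc@u,tc@n)
```

```text
274 167 13 40 [ 0  0  0  0  0  0  0  0  0  0  0  0  0  0  0  0  0 12 13 13 13  0  1  1
  1  1  1  1  1  1  1  1  1  1  1  1  1  1  1  1  1  1  1  1  1  1  1  1
  1  1  1  1  1  1  1  1  1  0  0  0  0  0  0  0  0  0  0  0  0  0]
[0.5238043  0.21150929 0.076     ] 0.5621300941398469 0.05549225196832483
[0.55965851 0.22187934 0.076     ] 0.5994513741976724 0.05534935375131558
[0.52539318 0.21819103 0.076     ] 0.5655355290880487 0.061456117207430966
[0.52869612 0.20670213 0.076     ] 0.5654705735811548 0.04950273802968608
cam 0.6589035351198314
[0.65563519 0.28864664 0.012     ] 0.7103359972628893 0.0923951416722851
[0.67622628 0.21693022 0.012     ] 0.7099049682600329 0.01778684522877827
[0.41477159 0.21911906 0.012     ] 0.4596553520206858 0.09348653383470235
[0.43541327 0.14736828 0.012     ] 0.4592632068635901 0.018831028246883846
16.106665512027934
tcp 0.5746566559217487 0.05776684804374116
```

Request:
{"method": "move_arm", "body": {
  "targets": "0.24 -0.02 -0.8 0;0 0 -0.9 0;0 0 -0.9 0;0 0 -0.9 0;0 0 -0.9 0;0 0 -0.7 0;0 0 -0.6 0;0 0 -0.4 0;0 0 -0.3 0;0 0 0 0"
}}

```text
time_s: 2.53
tcp_pos: [0.5397, 0.2183, 0.0612]
ee_rot: [[0.96, 0.281, -0.002], [0.281, -0.96, -0.001], [-0.003, 0.001, -1.0]]
wrist_force: [0.6, 0.6, 0.3]
gripper_width: 0.577
gripper_force: 0.0
```

Request:
{"method": "move_arm", "body": {
  "targets": "0.05 -0.07 -0.05 0;0 0 0 0;0 0 0 0"
}}

```text
time_s: 2.78
tcp_pos: [0.5426, 0.2166, 0.0623]
ee_rot: [[0.96, 0.28, 0.002], [0.28, -0.96, 0.001], [0.002, -0.001, -1.0]]
wrist_force: [0.5, 0.2, 0.9]
gripper_width: 0.575
gripper_force: 0.0
```

Request:
{"method": "move_arm", "body": {
  "targets": "0 0 0 0;0 0 0 0;0 0 0 0;0 0 0 0;0 0 0 0;0 0 0 0",
  "gripper": 0
}}

```text
time_s: 3.28
tcp_pos: [0.542, 0.2163, 0.0613]
ee_rot: [[0.96, 0.28, 0.0], [0.28, -0.96, -0.0], [0.0, 0.0, -1.0]]
wrist_force: [-0.2, -0.0, -0.0]
gripper_width: 0.205
gripper_force: 0.0
```

Request:
{"method": "move_arm", "body": {
  "targets": "0 0 0 0;0 0 0 0;0 0 0 0;0 0 0 0"
}}

```text
time_s: 3.62
tcp_pos: [0.542, 0.2167, 0.0613]
ee_rot: [[0.96, 0.28, 0.0], [0.28, -0.96, 0.001], [0.0, -0.0, -1.0]]
wrist_force: [-1.2, 3.0, 0.5]
gripper_width: 0.157
gripper_force: 29.9
```

Request:
{"method": "move_arm", "body": {
  "targets": "0.1 0.03 0 0;0.1 0.03 0 0;0.1 0.03 0 0;0.045 0.01 0 0;0 0 0 0;0 0 0 0"
}}

```text
time_s: 4.12
tcp_pos: [0.5487, 0.2183, 0.0613]
ee_rot: [[0.96, 0.28, -0.004], [0.28, -0.96, -0.001], [-0.004, 0.0, -1.0]]
wrist_force: [-5.8, 1.5, 4.6]
gripper_width: 0.159
gripper_force: 30.0
```

Request:
{"method": "move_arm", "body": {
  "targets": "0 0 0.06 0;0 0 0.06 0;0 0 0 0;0 0 0 0"
}}

```text
time_s: 4.45
tcp_pos: [0.5494, 0.2183, 0.0626]
ee_rot: [[0.96, 0.28, -0.003], [0.28, -0.96, -0.001], [-0.004, 0.0, -1.0]]
wrist_force: [-2.4, 3.7, -9.5]
gripper_width: 0.156
gripper_force: 29.9
```

Request:
{"method": "move_arm", "body": {
  "targets": "0 0 0.06 0;0 0 0.06 0;0 0 0 0;0 0 0 0"
}}

```text
time_s: 4.78
tcp_pos: [0.5487, 0.2181, 0.0632]
ee_rot: [[0.96, 0.278, -0.005], [0.278, -0.96, -0.001], [-0.005, -0.0, -1.0]]
wrist_force: [1.6, 4.3, -25.2]
gripper_width: 0.158
gripper_force: 29.9
```

Request:
{"method": "move_arm", "body": {
  "targets": "0 0 -0.08 0;0.08 0.023 0 0;0.04 0.011 0 0;0 0 0 0;0 0 0 0"
}}

```text
time_s: 5.2
tcp_pos: [0.5497, 0.2182, 0.0629]
ee_rot: [[0.96, 0.279, -0.009], [0.279, -0.96, -0.004], [-0.01, 0.001, -1.0]]
wrist_force: [-6.1, 4.4, -17.1]
gripper_width: 0.159
gripper_force: 29.9
```

Request:
{"method": "move_arm", "body": {
  "targets": "0.077 0.023 0 0;0 0 0 0;0 0 0 0"
}}

```text
time_s: 5.45
tcp_pos: [0.5511, 0.2183, 0.0629]
ee_rot: [[0.96, 0.279, -0.01], [0.279, -0.96, -0.005], [-0.011, 0.002, -1.0]]
wrist_force: [-8.0, 3.1, -14.8]
gripper_width: 0.158
gripper_force: 29.9
```

Request:
{"method": "move_arm", "body": {
  "targets": "0 0 -0.12 0;0 0 0 0;0 0 0 0;0 0 0 0"
}}

```text
time_s: 5.78
tcp_pos: [0.5555, 0.2201, 0.0628]
ee_rot: [[0.96, 0.28, -0.0], [0.28, -0.96, -0.0], [-0.0, 0.0, -1.0]]
wrist_force: [-1.8, 1.5, -7.8]
gripper_width: 0.154
gripper_force: 29.9
```

Request:
{"method": "move_arm", "body": {
  "targets": "0 0 0.08 0;0 0 0.08 0;0 0 0 0;0 0 0 0"
}}

```text
time_s: 6.12
tcp_pos: [0.5545, 0.2197, 0.0638]
ee_rot: [[0.96, 0.279, -0.003], [0.279, -0.96, -0.001], [-0.003, -0.0, -1.0]]
wrist_force: [0.3, 3.2, -24.9]
gripper_width: 0.161
gripper_force: 29.9
```

Request:
{"method": "move_arm", "body": {
  "targets": "0 0 -0.18 0;0.06 0.017 0 0;0.055 0.017 0 0;0 0 0 0;0 0 0 0;0 0 0.08 0;0 0 0.08 0;0 0 0 0;0 0 0 0"
}}

```text
time_s: 6.87
tcp_pos: [0.5583, 0.2208, 0.0659]
ee_rot: [[0.96, 0.28, -0.0], [0.28, -0.96, -0.001], [-0.001, 0.0, -1.0]]
wrist_force: [-0.7, 1.0, -12.1]
gripper_width: 0.158
gripper_force: 29.9
```

Request:
{"method": "move_arm", "body": {
  "targets": "0 0 0.1 0;0 0 0.1 0;0 0 0 0;0 0 0 0"
}}

```text
time_s: 7.2
tcp_pos: [0.5591, 0.2213, 0.0727]
ee_rot: [[0.96, 0.281, 0.002], [0.281, -0.96, 0.001], [0.002, 0.0, -1.0]]
wrist_force: [-3.1, -0.5, -3.3]
gripper_width: 0.16
gripper_force: 30.0
```

Released. I'll lift it slowly, clear of everything.

Request:
{"method": "move_arm", "body": {
  "targets": "0 0 0.15 0;0 0 0.2 0;0 0 0.3 0;0 0 0.5 0;0 0 0.8 0;0 0 0.8 0;0 0 0.8 0;0 0 0.8 0;0 0 0.7 0;0 0 0 0"
}}

```text
time_s: 8.03
tcp_pos: [0.5616, 0.2221, 0.2033]
ee_rot: [[0.96, 0.281, 0.011], [0.281, -0.96, 0.005], [0.012, -0.001, -1.0]]
wrist_force: [1.9, 0.6, -2.1]
gripper_width: 0.159
gripper_force: 30.0
```

Run:
```python
from station import *
import cv2,pickle
s=sense();c=capture("wrist");t=capture("top");pickle.dump((s,c,t),open("w2.pkl","wb"));print(s["tcp_pos"],s["ee_rot"],s["wrist_force"],s["time_s"])
a=c["image"];b=cv2.resize(t["image"][60:280,140:400],None,fx=420/220/1.0,fy=420/220)
import numpy as np
o=np.hstack([a[:,150:430],b]);print(o.shape);cv2.imwrite("pics/w2.png",o)
```

```text
[0.56156441 0.22206724 0.20334554] [[ 0.95956558  0.28127249  0.01094041]
 [ 0.28123621 -0.95962679  0.00475557]
 [ 0.01183632 -0.00148644 -0.99992884]] [ 1.93453997  0.63863794 -2.14092248] 8.0333
(420, 776, 3)
```

View pics/w2.png

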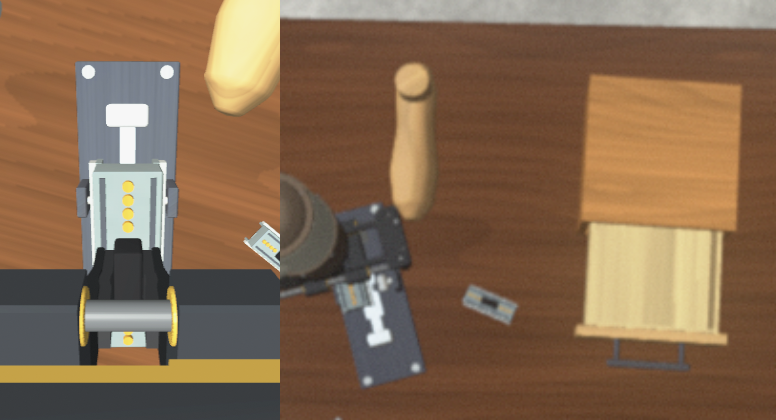

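Request:
{"method": "move_arm", "body": {
  "targets": "0 -0.9 0 -0.2;0 -0.9 0 -0.2;0 -0.9 0 -0.2;0 -0.9 0 -0.2;0 -0.9 0 -0.2;0 -0.9 0 -0.2;0 -0.9 0 -0.2;0 -0.9 0 -0.2;0 -0.9 0 -0.2;0 -0.9 0 -0.2"
}}

```text
time_s: 8.97
tcp_pos: [0.5574, -0.0053, 0.1954]
ee_rot: [[0.994, 0.108, -0.003], [0.108, -0.994, -0.001], [-0.003, 0.0, -1.0]]
wrist_force: [0.4, 0.4, -2.4]
gripper_width: 0.153
gripper_force: 30.0
```

Request:
{"method": "move_arm", "body": {
  "targets": "0 -0.9 0 -0.2;0 -0.9 0 -0.2;0 -0.9 0 -0.3;0 -0.9 0 -0.3;0 -0.9 0 -0.3;0 -0.9 0 -0.3;0 -0.9 0 -0.3;0 -0.8 0 0;0 0 0 0;0 0 0 0"
}}

```text
time_s: 9.8
tcp_pos: [0.5574, -0.1823, 0.1953]
ee_rot: [[0.998, -0.058, -0.003], [-0.058, -0.998, 0.0], [-0.003, -0.0, -1.0]]
wrist_force: [0.3, -0.1, -2.6]
gripper_width: 0.157
gripper_force: 30.0
```

Run:
```python
from h import *
from station import *
import cv2
s,c,t=pickle.load(open("w2.pkl","rb"))
for r in(162,168):
    p=cast(c,(278,r),-.006,c["hand_eye"]) if 0 else None
    T=c["hand_eye"];d=T[:3,:3]@np.array([(278-c["cx"])/c["fx"],-(r-c["cy"])/c["fy"],-1]);o=T[:3,3]
    print("toe in tool", o+d*(.0065-o[2])/d[2])
s=sense();c=capture("wrist");pickle.dump((s,c),open("w3.pkl","wb"));print(s["tcp_pos"],s["ee_rot"],s["wrist_force"],s["time_s"])
cv2.imwrite("pics/w3.png",c["image"])
```

```text
toe in tool [0.05389372 0.00061254 0.0065    ]
toe in tool [0.05094029 0.00060966 0.0065    ]
[ 0.55738596 -0.18226291  0.19526928] [[ 9.98291292e-01 -5.83457927e-02 -3.20387069e-03]
 [-5.83445617e-02 -9.98296391e-01  4.76447021e-04]
 [-3.22621123e-03 -2.88704481e-04 -9.99994754e-01]] [ 0.25379853 -0.13622076 -2.57305287] 9.8
```

View pics/w3.png

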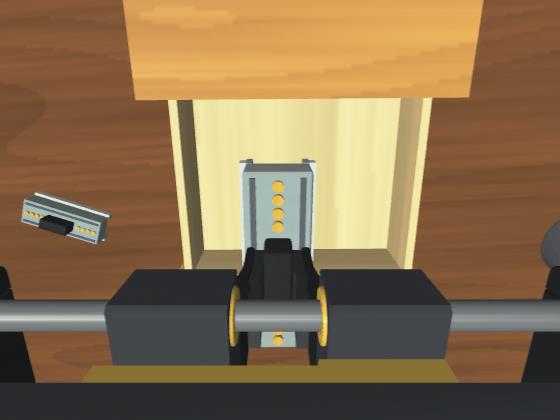

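The magazine is held straight and aligned above the drawer. The cabinet's front edge is at row 98 and the drawer side walls are at columns 170 to 432 there.

Run:
```python
from h import *
s,c=pickle.load(open("w3.pkl","rb"))
W=np.eye(4);W[:3,:3]=s["ee_rot"];W[:3,3]=s["tcp_pos"];T=W@c["hand_eye"]
for n,uv,z in[("cabedge",(300,98),.115),("wallL",(168,99),.094),("wallR",(432,97),.094),("front floor edge L",(204,249),.044),("R",(386,249),.044)]: print(n,cast(c,uv,z,T))
```

```text
cabedge [ 0.63959923 -0.20185561  0.115     ]
wallL [ 0.64434428 -0.10834029  0.094     ]
wallR [ 0.63445194 -0.2976088   0.094     ]
front floor edge L [ 0.50377819 -0.10676672  0.044     ]
R [ 0.49330471 -0.284161    0.044     ]
```

Request:
{"method": "move_arm", "body": {
  "targets": "0.17 -0.35 0 0;0.17 -0.32 0 0;0 0 -0.6 0;0 0 -0.8 0;0 0 -0.8 0;0 0 -0.7 0;0 0 -0.5 0;0 0 -0.3 0;0 0 0 0;0 0 0 0"
}}

```text
time_s: 10.68
tcp_pos: [0.5675, -0.1982, 0.1047]
ee_rot: [[0.998, -0.055, 0.0], [-0.055, -0.998, -0.0], [0.0, 0.0, -1.0]]
wrist_force: [1.1, -0.6, -3.4]
gripper_width: 0.157
gripper_force: 30.0
```

Request:
{"method": "move_arm", "body": {
  "targets": "0 0 -0.2 0;0 0 -0.2 0;0 0 -0.15 0;0 0 -0.08 0;0 0 0 0;0 0 0 0"
}}

```text
time_s: 11.18
tcp_pos: [0.567, -0.1982, 0.0888]
ee_rot: [[0.998, -0.056, -0.0], [-0.056, -0.998, -0.0], [-0.0, 0.0, -1.0]]
wrist_force: [0.3, -0.5, -2.5]
gripper_width: 0.159
gripper_force: 30.0
```

Request:
{"method": "move_arm", "body": {
  "targets": "0 0 -0.06 0;0 0 -0.06 0;0 0 0 0;0 0 0 0"
}}

```text
time_s: 11.52
tcp_pos: [0.5669, -0.1981, 0.0857]
ee_rot: [[0.998, -0.056, -0.0], [-0.056, -0.998, 0.0], [-0.0, -0.0, -1.0]]
wrist_force: [0.6, 1.1, -3.6]
gripper_width: 0.155
gripper_force: 30.0
```

Request:
{"method": "move_arm", "body": {
  "targets": "0 0 -0.04 0;0 0 -0.04 0;0 0 0 0;0 0 0 0"
}}

```text
time_s: 11.85
tcp_pos: [0.5669, -0.1981, 0.0837]
ee_rot: [[0.998, -0.056, -0.0], [-0.056, -0.998, 0.0], [-0.0, -0.0, -1.0]]
wrist_force: [-0.2, 0.2, -2.4]
gripper_width: 0.163
gripper_force: 30.0
```

Request:
{"method": "move_arm", "body": {
  "targets": "0 0 -0.04 0;0 0 0 0;0 0 0 0"
}}

```text
time_s: 12.1
tcp_pos: [0.5672, -0.1982, 0.0833]
ee_rot: [[0.998, -0.056, 0.001], [-0.056, -0.998, -0.0], [0.001, 0.0, -1.0]]
wrist_force: [0.1, 0.2, -0.5]
gripper_width: 0.157
gripper_force: 30.0
```

Request:
{"method": "move_arm", "body": {
  "targets": "0 0 -0.04 0;0 0 0 0;0 0 0 0"
}}

```text
time_s: 12.35
tcp_pos: [0.5677, -0.1982, 0.0827]
ee_rot: [[0.998, -0.056, 0.002], [-0.056, -0.998, -0.0], [0.002, 0.0, -1.0]]
wrist_force: [0.4, 1.7, 3.5]
gripper_width: 0.159
gripper_force: 30.0
```

Request:
{"method": "move_arm", "body": {
  "targets": "0 0 0 0;0 0 0 0;0 0 0 0;0 0 0 0;0 0 0 0;0 0 0 0;0 0 0 0;0 0 0 0",
  "gripper": 45
}}

```text
time_s: 13.02
tcp_pos: [0.5669, -0.1982, 0.0818]
ee_rot: [[0.998, -0.056, -0.0], [-0.056, -0.998, 0.0], [-0.0, -0.0, -1.0]]
wrist_force: [-0.5, -0.1, -0.4]
gripper_width: 0.509
gripper_force: 0.0
```

Request:
{"method": "move_arm", "body": {
  "targets": "0 0 0.1 0;0 0 0.3 0;0 0 0.5 0;0 0 0.8 0;0 0 0.8 0;0 0 0.8 0;0 0 0.5 0;0 0 0 0;0 0 0 0"
}}

```text
time_s: 13.77
tcp_pos: [0.5672, -0.1981, 0.1778]
ee_rot: [[0.998, -0.056, 0.002], [-0.056, -0.998, 0.0], [0.002, -0.0, -1.0]]
wrist_force: [-0.1, 0.3, -1.4]
gripper_width: 0.521
gripper_force: 0.0
```

Run:
```python
from station import *
import cv2,pickle
s=sense();c=capture("wrist");pickle.dump((s,c),open("w4.pkl","wb"));print(s["tcp_pos"],s["wrist_force"],s["time_s"])
cv2.imwrite("pics/w4.png",c["image"])
```

```text
[ 0.56720947 -0.19807255  0.1777508 ] [-0.1294973   0.27434112 -1.38702248] 13.7667
```

View pics/w4.png

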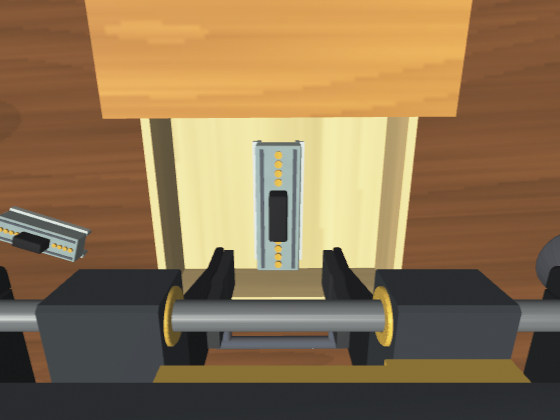

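The magazine stands upright and released inside the drawer, with the fin at (278,215) and the handle bar at row 342. Next I go in front of the handle with the fingers shut.

Request:
{"method": "move_arm", "body": {
  "targets": "-0.8 0.05 0 0;-0.8 0.05 0 0;-0.8 0.05 0 0;-0.8 0.05 0 0;-0.8 0.05 0 0;-0.8 0.05 0 0;-0.8 0.03 0 0;-0.8 0.03 0 0;-0.1 0 0 0;0 0 0 0",
  "gripper": 0
}}

```text
time_s: 14.65
tcp_pos: [0.403, -0.1891, 0.1761]
ee_rot: [[0.998, -0.056, -0.002], [-0.056, -0.998, 0.0], [-0.002, -0.0, -1.0]]
wrist_force: [-0.0, 0.4, 0.8]
gripper_width: 0.008
gripper_force: 0.0
```

Request:
{"method": "move_arm", "body": {
  "targets": "0 0 -0.8 0;0 0 -0.8 0;0 0 -0.8 0;0 0 -0.8 0;0 0 -0.7 0;0 0 -0.4 0;0 0 -0.2 0;0 0 0 0"
}}

```text
time_s: 15.32
tcp_pos: [0.4043, -0.1891, 0.0628]
ee_rot: [[0.998, -0.056, -0.003], [-0.056, -0.998, 0.0], [-0.003, -0.0, -1.0]]
wrist_force: [0.1, -0.3, 0.8]
gripper_width: 0.004
gripper_force: 0.0
```

Request:
{"method": "move_arm", "body": {
  "targets": "0.2 -0.01 0 0;0.2 -0.01 0 0;0.2 -0.01 0 0;0.2 -0.01 0 0;0.2 -0.01 0 0;0.2 -0.01 0 0;0.2 -0.01 0 0;0.2 -0.01 0 0;0.2 -0.01 0 0;0.2 -0.01 0 0"
}}

```text
time_s: 16.15
tcp_pos: [0.4549, -0.1917, 0.0643]
ee_rot: [[0.998, -0.056, -0.0], [-0.056, -0.998, -0.0], [-0.0, 0.0, -1.0]]
wrist_force: [-1.3, -0.5, 1.3]
gripper_width: 0.005
gripper_force: 0.6
```

Request:
{"method": "move_arm", "body": {
  "targets": "0.2 -0.01 0 0;0.2 -0.01 0 0;0.2 -0.01 0 0;0.2 -0.01 0 0;0.2 -0.01 0 0;0.2 -0.01 0 0;0.2 -0.01 0 0;0.2 -0.01 0 0;0.2 -0.01 0 0;0.2 -0.01 0 0"
}}

```text
time_s: 16.98
tcp_pos: [0.5049, -0.1942, 0.0643]
ee_rot: [[0.998, -0.056, -0.0], [-0.056, -0.998, -0.0], [-0.0, 0.0, -1.0]]
wrist_force: [-0.4, -0.9, 1.0]
gripper_width: 0.004
gripper_force: 0.6
```

Request:
{"method": "move_arm", "body": {
  "targets": "0.2 -0.01 0 0;0.2 -0.01 0 0;0.2 -0.01 0 0;0.2 -0.01 0 0;0.2 -0.01 0 0;0.2 -0.01 0 0;0.2 -0.01 0 0;0 0 0 0"
}}

```text
time_s: 17.65
tcp_pos: [0.541, -0.196, 0.0643]
ee_rot: [[0.998, -0.056, 0.002], [-0.056, -0.998, -0.0], [0.002, 0.0, -1.0]]
wrist_force: [0.7, -1.1, -0.0]
gripper_width: 0.007
gripper_force: 0.0
```

Request:
{"method": "move_arm", "body": {
  "targets": "0.12 -0.006 0 0;0.12 -0.006 0 0;0.12 -0.006 0 0;0.12 -0.006 0 0;0.12 -0.006 0 0;0.1 -0.006 0 0;0 0 0 0"
}}

```text
time_s: 18.23
tcp_pos: [0.5579, -0.1969, 0.0644]
ee_rot: [[0.998, -0.056, 0.001], [-0.056, -0.998, -0.0], [0.001, 0.0, -1.0]]
wrist_force: [-0.2, -0.3, -0.0]
gripper_width: 0.004
gripper_force: 0.0
```

Request:
{"method": "move_arm", "body": {
  "targets": "0.1 -0.005 0 0;0.1 -0.005 0 0;0.1 -0.005 0 0;0.1 -0.005 0 0;0 0 0 0;0 0 0 0"
}}

```text
time_s: 18.73
tcp_pos: [0.5649, -0.1972, 0.0642]
ee_rot: [[0.998, -0.057, -0.004], [-0.057, -0.998, 0.001], [-0.004, -0.0, -1.0]]
wrist_force: [-4.7, 2.0, 2.7]
gripper_width: 0.006
gripper_force: 2.3
```

The detent is starting to resist, so I'll push on.

Request:
{"method": "move_arm", "body": {
  "targets": "0.1 -0.005 0 0;0.1 -0.005 0 0;0 0 0 0;0 0 0 0"
}}

```text
time_s: 19.07
tcp_pos: [0.572, -0.1976, 0.0642]
ee_rot: [[0.998, -0.056, 0.0], [-0.056, -0.998, -0.0], [0.0, 0.0, -1.0]]
wrist_force: [-2.2, -0.0, 1.0]
gripper_width: 0.006
gripper_force: 1.0
```

Request:
{"method": "move_arm", "body": {
  "targets": "0.1 -0.005 0 0;0.1 -0.005 0 0;0 0 0 0;0 0 0 0"
}}

```text
time_s: 19.4
tcp_pos: [0.5722, -0.1977, 0.064]
ee_rot: [[0.998, -0.057, -0.011], [-0.057, -0.998, 0.001], [-0.011, -0.001, -1.0]]
wrist_force: [-11.5, 0.9, 8.0]
gripper_width: 0.008
gripper_force: 5.7
```

Request:
{"method": "move_arm", "body": {
  "targets": "0.1 -0.005 0 0;0.1 -0.005 0 0;0 0 0 0;0 0 0 0"
}}

```text
time_s: 19.73
tcp_pos: [0.5724, -0.1977, 0.064]
ee_rot: [[0.998, -0.058, -0.021], [-0.058, -0.998, 0.002], [-0.021, -0.001, -1.0]]
wrist_force: [-21.2, 3.2, 15.7]
gripper_width: 0.001
gripper_force: 10.3
```

The drawer is rigid at 21 N, so it has reached its stop. I'll back off and verify.

Request:
{"method": "move_arm", "body": {
  "targets": "-0.4 0.02 0 0;-0.6 0.03 0 0;-0.8 0.04 0 0;-0.5 0.03 0 0;0 0 0.6 0;0 0 0.8 0;0 0 0.8 0;0 0 0.8 0;0 0 0 0;0 0 0 0"
}}

```text
time_s: 20.57
tcp_pos: [0.5263, -0.1951, 0.1408]
ee_rot: [[0.998, -0.056, 0.005], [-0.056, -0.998, -0.0], [0.006, 0.0, -1.0]]
wrist_force: [-0.5, 0.3, -0.4]
gripper_width: 0.004
gripper_force: 0.0
```

Request:
{"method": "move_arm", "body": {
  "targets": "-0.5 0.6 0.6 0;-0.5 0.8 0.6 0;-0.4 0.8 0.4 0;-0.2 0.8 0.2 0;0 0.8 0 0;0 0.8 0 0;0 0.8 0 0;0 0.8 0 0;0 0 0 0;0 0 0 0"
}}

```text
time_s: 21.4
tcp_pos: [0.4844, -0.0394, 0.1835]
ee_rot: [[0.999, -0.054, -0.001], [-0.054, -0.999, -0.0], [-0.001, 0.0, -1.0]]
wrist_force: [0.6, 0.3, -0.4]
gripper_width: 0.002
gripper_force: 0.0
```

Run:
```python
from station import *
import cv2,pickle
c=capture("top");s=sense();pickle.dump((s,c),open("w5.pkl","wb"));print(s["tcp_pos"],s["wrist_force"],s["time_s"])
cv2.imwrite("pics/t5.png",cv2.resize(c["image"][60:270,140:400],None,fx=2.8,fy=2.8,interpolation=cv2.INTER_CUBIC))
```

```text
[ 0.48434775 -0.03998197  0.18353926] [ 0.17165252 -0.72799182  0.40578835] 21.45
```

View pics/t5.png

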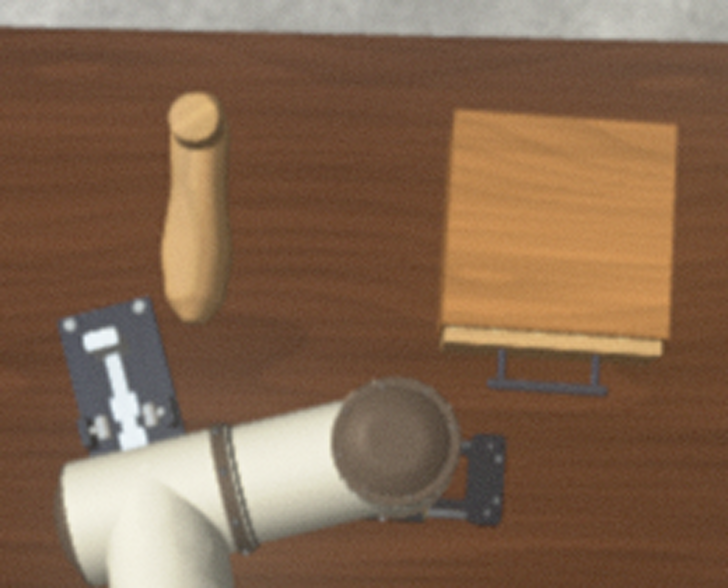

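Run:
```python
from h import *
s,c=pickle.load(open("w5.pkl","rb"))
f=lambda u,v:(u/2.8+140-.3,v/2.8+60-.3)
for n,u,v,z in[("bar",547,388,.082),("front outer",552,350,.104),("cabedge",556,331,.115)]:print(n,cast(c,f(u,v),z))
```

```text
bar [ 0.58398399 -0.19920894  0.082     ]
front outer [ 0.61837143 -0.20111437  0.104     ]
cabedge [ 0.63520969 -0.20347528  0.115     ]
```

```bash
python3 -c "
from station import *
print(finish_job())"
```

```text
the job is handed in; nothing more can be done
None
```

The magazine was pulled off the rail at the release gap and set upright in the drawer; the drawer was pushed to its stop and looks shut in the last picture. The job was handed in at about 21 s, but no verdict was shown.

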